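# Prop up the press guard and draw out the sample tray

### The job

Unload the bench press: lift its drop guard by the slotted prop bar, hook the bar's slot over the catch so that it sits in the notch and holds the guard up by itself, then pull the sample tray all the way out with the dish still lying in it. Do not let the guard fall, and leave the other things on the bench where they are.

Things in the scene. Friction and masses are not known exactly. Their poses are not given: they have to be found in the camera images.
- press: Fixed grey press (mm): base 160 x 170, 495 high. Origin on the bench below the dish; z up, front faces its -x, y along its width. Guide posts at y +-74, x -61 (18 x 14). Head overhangs the catch: 420 to 495 high, front at x -92, gauge to x -105. It bars a gripper pointing straight down at the catch; one tilted 25 to 45 degrees, body leaning away from the press, has room. Cross rail 227 to 243 high, front x -64.
- guard (a joint): Height of the drop guard in m: 0 down, stop at 0.1, about 0.065 when the bar hangs in the notch. Clear panel in a steel frame, 132 x 80 x 8 mm, at x = -62 mm of the press, lower edge 35 mm above the bench when down; about 0.45 kg. Slides freely, falls when let go. Down, it stops the tray after about 9 mm.
- prop_bar (a joint): Lean of the prop bar in rad: 0 upright, positive leaning out to the press's front, at most 0.85. It pivots on the guard's front about a line along the press's y at x = -77 mm, y = 0, 100 mm above the bench plus the guard's height; light friction holds it where it is left. Flat steel bar 26 mm wide (along y), 5 mm thick; slot 14 mm wide from 40 to 90 mm from the pivot.
- bar_grip (a point): Centre of the black round cross grip at the bar's outer end, 112 mm from the pivot: diameter 18 mm, 30 mm long along the press's y. Pinched across its two ends it can turn between the fingers as the bar swings; lifting it lifts the guard. With the bar in the notch it stands 22 mm above the notch floor.
- slot_top (a point): Middle of the slot's upper end edge, 90 mm from the pivot, on the bar: the edge that rests in the notch.
- catch: Fixed steel tongue 8 mm wide (along y) and 40 mm long that juts forward from the cross rail at y = 0, from x = -62 to x = -102 mm of the press, with a notch across its top. The bar's slot passes over the tongue from the front. Origin as notch, axes as the press.
- notch (a point): Middle of the notch floor: x = -77 mm, y = 0 of the press, 255 mm above the bench. The notch is about 18 mm long (along x), 7 mm deep, between a front and a rear lip; the tongue reaches 12 mm below its floor. To pass the front lip the slot's top edge must be at least 9 mm above the notch floor; 15 to 22 mm is ample.
- tray (a joint): How far the tray is drawn out, in m: 0 in, 0.08 fully out at its stop; slides along the press's -x with light friction (about 2 N). Tray 88 x 84 mm with a 16 mm high rim.
- tray_grip (a point): Centre of the tray's black round cross grip, in front of the guard at x = -140 mm of the press when in, 90 mm above the bench: diameter 16 mm, 26 mm long along the press's y, on a stem.
- tray_floor (a point): Middle of the tray's floor, where the dish lies.
- dish: Glass dish, 70 mm diameter, 14 mm high, lying loose in the tray; origin at the centre of its underside.
- timer: Bystander: white bench timer 62 x 62 x 20 mm, lying loose on the bench; origin under its centre.
- filter_box: Bystander: small carton 60 x 85 x 30 mm, loose on the bench; origin under its centre.
- jar: Bystander: squat clear jar, 69 mm diameter, 50 mm high, loose on the bench; origin under its centre.
Mind the look-alikes: they are no part of the job. Leave any orange look-alike of the dish alone.

How it is judged:
By the outcome, as a careful person would: the job done as asked, in the order asked, and still so for the second after the job is handed in, with the robot touching nothing.
It also fails if it takes over 45 s, if anything falls off the work surface, if the arm or the gripper's body presses on something with over 40 N, if the wrist force passes 120 N, or if a joint passes its speed limit or range.

### The arm

A 6-joint arm with a two-finger parallel gripper is mounted at the origin on the work surface; the furniture and walls round the work are solid. World frame = base frame: x ahead of the robot, y to its left, z up, the work surface at z = 0. Lengths are in m, angles in rad, forces in N, time in s.
With the tool pointing down it reaches from about 0.25 to 0.775 m from the base axis. Payload 4 kg.
Tool frame: the origin (TCP) lies on the centre line of the jaws, within the pads' length; the fingertips stand 8 mm ahead of it and the grasp point (between the pads) lies 11 mm behind it; z points along the fingers, y is the direction in which the jaws open and shut (so a half turn about z gives the same grasp; the last joint's range is limited). The gripper opens to 94 mm and grips with 3 to 60 N. Pads are 16 mm wide; open, the fingers measure 119 mm over their backs; the gripper's body (75 mm by 177 mm) begins 78 mm behind the grasp point.
Start: joints at [1.18, 0.087, 1.371, -0, 1.684, -0.103], TCP at [0.156, 0.527, 0.214] pointing down, gripper open.
Joint ranges: [-3.1, 3.1], [-0.76, 2.03], [0.27, 2.55], [-1.08, 4.22], [0.17, 2.65], [-2.57, 2.57]. Speed limits (rad/s): [2.79, 2.79, 3.14, 3.14, 3.14, 3.14].

### API

Orientations are given as [roll, pitch, yaw] about the fixed x, y, z axes, in that order (R = Rz(yaw) Ry(pitch) Rx(roll)).
In Python, from bench import robot gives the robot as it stands.
- The arm moves only by the shell command python3 -m crank 'ROWS' [OPENING]. ROWS is JSON, a list of rows, each a list of 4 numbers: the shift along the tool's x, y, z scaled (see below), then the turn about the tool's z scaled (see below). A call has exactly 10 rows; each row shifts and turns the commanded pose from where the row before left it, along the tool's axes as they then stand; what a row does not reach is not made up. The controller multiplies each number of a shift by 0.2 m and each number of a turn by pi/2 rad. A row lasts 1/8 s, in which the tool goes at most 62.5 mm and 10.7 degrees, less where a joint would pass 70% of its speed; a pose out of reach is approached as far as the arm can. A call with a number of a shift or a turn outside -1 to 1 is refused whole. A call with a gripper value outside its range is refused whole. OPENING is the gripper command: -1 is fully open, 1 is shut, values between are in proportion, set as the call begins (- or left out, the last holds). The fingers move at their own pace and stop on an object; the grip force is fixed at half the most. Time passes only in rows, so rows that do not move let the fingers close, or fill a call up. It gives the time, the measured TCP pose, the force and the opening at its end, in the units of the state.
- robot.get_obs(): the state, without advancing time (a new reading comes with each control period).
- robot.snapshot(name): name is "scene" or "side" or "wrist"; returns (picture, depth): 420x560x3 uint8, red, green, blue; 420x560 float32, m along the optical axis (not along the pixel's ray), 0 where there is no reading.
- robot.camera_params(name): a dict with "fx", "fy", "cx", "cy" (pixels), "distortion" ([k1, k2, p1, p2, k3] as OpenCV has them; the pictures are not rectified), "world_from_camera" (4x4, takes a point from camera to world coordinates). Camera axes: x right, y down, z forward; pixel columns grow to the right and rows downward; lengths in m; the calibration is good to about 2 mm. A picture is of the moment at which its call begins: read the wrist's pose just before it. camera_params takes no time and is no camera call; for the wrist camera it gives the pose at the moment of the call.
- robot.close_job(): hands the job in, once; it reports no verdict.
The state is a dict: "time": time; "joint_positions": joint angles; "qvel": joint speeds; "joint_torque": joint torques, N m; "tool_pos": TCP position; "ee_rot": TCP orientation; "wrist_force": force on the tool from outside, world axes, zero at the start; "wrist_torque": the same for the moment, N m; "width": finger opening in m.
Only numpy, scipy, OpenCV 4.12 (cv2) and the standard library are available. Lean on these libraries where they do the work, as an engineer would, in place of code of your own. Each camera call takes 0.05 s, during which the arm holds its last target.

## Working session

There is one attempt and no reset: what is moved stays moved. The work goes in short steps, Python scripts to look and compute and a shell command to move; the robot and the scene stay as the last step left them, time stands still between calls to the robot, and variables do not carry over. Pictures are saved under pics/ and viewed, and the job is handed in when it is done.

```bash
ls; mkdir -p pics; python3 - <<'E'
from bench import robot
import cv2,numpy as np
o=robot.get_obs(); print({k:np.round(v,3) for k,v in o.items()})
for n in ["scene","side","wrist"]:
    p=robot.camera_params(n); print(n,{k:np.round(v,3).tolist() for k,v in p.items()})
    im,d=robot.snapshot(n); cv2.imwrite(f"pics/{n}0.png",im[:,:,::-1]); np.save(f"pics/{n}0.npy",d)
E
```

```text
pics
{'time': np.float64(0.0), 'joint_positions': array([ 1.18 ,  0.088,  1.372,  0.   ,  1.684, -0.103]), 'qvel': array([-0.   , -0.002,  0.001, -0.001, -0.001,  0.001]), 'joint_torque': array([ 0.0000e+00, -3.4019e+01, -3.0242e+01,  7.2000e-02,  3.3000e-02,
       -0.0000e+00]), 'tool_pos': array([0.156, 0.527, 0.212]), 'ee_rot': array([-3.139, -0.   ,  2.854]), 'wrist_force': array([ 0.217, -0.158,  0.021]), 'wrist_torque': array([ 0.049, -0.032, -0.004]), 'width': np.float64(0.094)}
scene {'fx': 441.862, 'fy': 441.862, 'cx': 282.099, 'cy': 213.289, 'distortion': [-0.135, 0.0, 0.0, 0.0, 0.0], 'world_from_camera': [[0.744, -0.287, 0.603, -0.133], [-0.667, -0.29, 0.686, -0.72], [-0.022, -0.913, -0.408, 0.667], [0.0, 0.0, 0.0, 1.0]]}
side {'fx': 472.745, 'fy': 472.745, 'cx': 275.533, 'cy': 205.122, 'distortion': [0.045, 0.0, 0.0, 0.0, 0.0], 'world_from_camera': [[-0.938, -0.117, 0.326, 0.14], [-0.347, 0.334, -0.877, 1.199], [-0.007, -0.935, -0.354, 0.598], [0.0, 0.0, 0.0, 1.0]]}
wrist {'fx': 335.332, 'fy': 335.332, 'cx': 280.408, 'cy': 208.768, 'distortion': [-0.072, 0.0, 0.0, 0.0, 0.0], 'world_from_camera': [[0.284, 0.928, 0.24, 0.087], [0.959, -0.274, -0.073, 0.548], [-0.002, 0.251, -0.968, 0.383], [0.0, 0.0, 0.0, 1.0]]}
```

View pics/scene0.png

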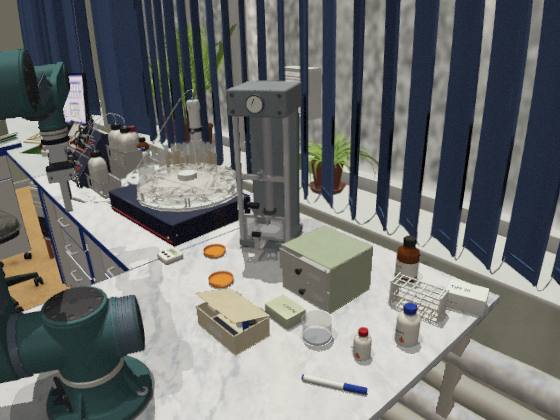

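View pics/side0.png

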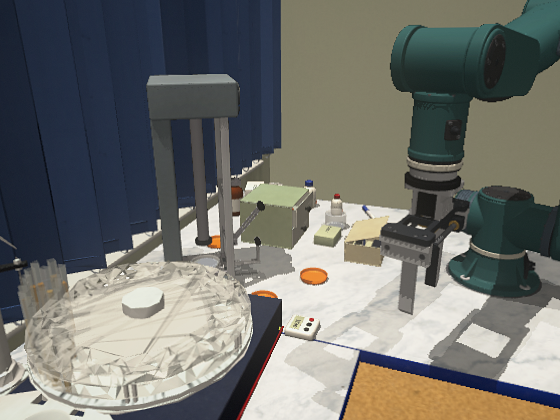

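View pics/wrist0.png

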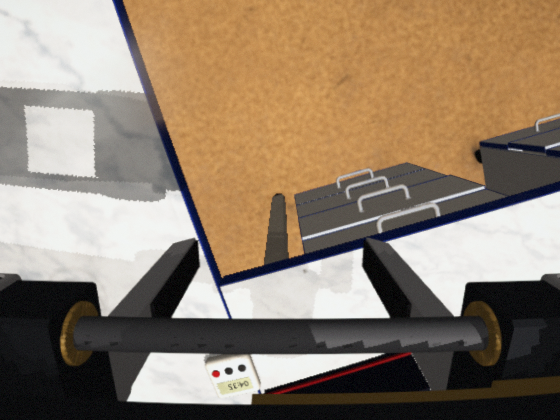

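```bash
python3 - <<'E'
import cv2
a=cv2.imread("pics/scene0.png")[165:295,190:320]; b=cv2.imread("pics/side0.png")[170:310,190:330]
cv2.imwrite("pics/c0.png",cv2.hconcat([cv2.resize(a,(400,400),interpolation=2),cv2.resize(b,(400,400),interpolation=2)]))
E
```

```text
(no output)
```

View pics/c0.png

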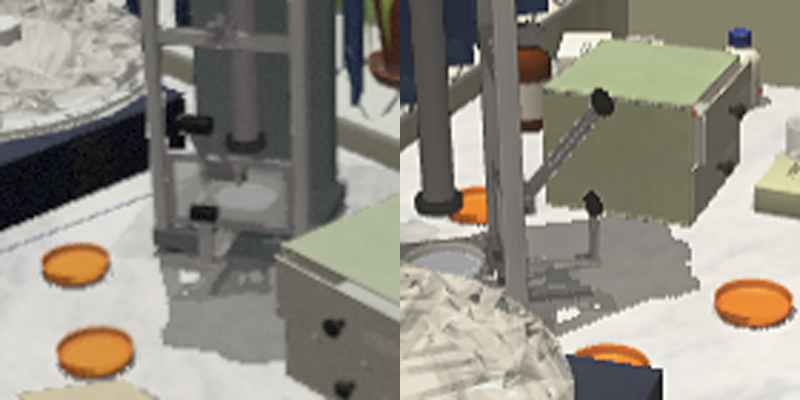

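```bash
cat > h.py <<'E'
import cv2,numpy as np
from bench import robot
def rays(cam,uv,P=None):
    P=P or robot.camera_params(cam)
    K=np.array([[P["fx"],0,P["cx"]],[0,P["fy"],P["cy"]],[0,0,1.]])
    n=cv2.undistortPoints(np.array(uv,float).reshape(-1,1,2),K,np.array(P["distortion"],float)).reshape(-1,2)
    return np.c_[n,np.ones(len(n))],np.array(P["world_from_camera"])
def pts(cam,uv,d,P=None):
    r,T=rays(cam,uv,P); return (r*np.array(d).reshape(-1,1))@T[:3,:3].T+T[:3,3]
def tri(obs):  # [(cam,(u,v)[,P])]
    A=np.zeros((3,3));b=np.zeros(3);L=[]
    for o in obs:
        r,T=rays(o[0],[o[1]],o[2] if len(o)>2 else None); v=T[:3,:3]@r[0]; v/=np.linalg.norm(v)
        M=np.eye(3)-np.outer(v,v);A+=M;b+=M@T[:3,3];L.append((M,T[:3,3]))
    x=np.linalg.solve(A,b); return x,[np.linalg.norm(M@(x-c))*1e3 for M,c in L]
def cloud(cam,d):
    v,u=np.mgrid[0:420,0:560]; return pts(cam,np.c_[u.ravel(),v.ravel()],d.ravel()).reshape(420,560,3)
E
python3 - <<'E'
from h import *
np.set_printoptions(precision=4,suppress=True)
print("bar",tri([("scene",(253.4,205.3)),("side",(260.7,206))]))
print("tray",tri([("scene",(256.3,234.2)),("side",(257.6,241))]))
for cam,us in [("scene",[(253,205),(256,234)]),("side",[(261,206),(257,241)])]:
    d=np.load(f"pics/{cam}0.npy"); C=cloud(cam,d)
    for u,v in us: print(cam,C[v-1:v+2,u-1:u+2].reshape(-1,3).mean(0))
    m=(abs(C[...,2]-.495)<.006)&(C[...,0]>.3)&(C[...,0]<.9)&(d>0)
    q=C[m]; q=q[np.linalg.norm(q[:,:2]-np.median(q[:,:2],0),axis=1)<.2]
    r=cv2.minAreaRect(q[:,:2].astype(np.float32)); print(len(q),r,cv2.boxPoints(r))
E
```

```text
bar (array([0.5568, 0.1873, 0.1842]), [np.float64(2.1185550513820033), np.float64(2.118555051381913)])
tray (array([0.5653, 0.1918, 0.0894]), [np.float64(1.9035017309427487), np.float64(1.9035017309427908)])
scene [0.5507 0.179  0.1914]
scene [0.5615 0.1864 0.0951]
588 ((0.7640809416770935, 0.20417210459709167), (0.26401397585868835, 0.3366748094558716), 1.2891426086425781) [[0.6283 0.3695]
 [0.6359 0.0329]
 [0.8998 0.0388]
 [0.8923 0.3754]]
side [0.5489 0.2015 0.1884]
side [0.5611 0.2026 0.0931]
1260 ((0.7457275390625, 0.30916929244995117), (0.24342717230319977, 0.33463823795318604), 0.19022370874881744) [[0.6235 0.4761]
 [0.6246 0.1414]
 [0.868  0.1423]
 [0.8669 0.4769]]
```

```bash
python3 - <<'E'
from h import *
np.set_printoptions(precision=4,suppress=True)
for cam in ["scene","side"]:
    d=np.load(f"pics/{cam}0.npy"); C=cloud(cam,d)
    R=np.linalg.norm(C[...,:2]-[.70,.2],axis=2)<.16
    m=(abs(C[...,2]-.495)<.006)&R&(d>0)
    mm=m.astype(np.uint8); n,l,s,_=cv2.connectedComponentsWithStats(mm); k=1+s[1:,4].argmax(); print(cam,s[k])
    q=C[l==k]; r=cv2.minAreaRect(q[:,:2].astype(np.float32)); print(len(q),r[1:],cv2.boxPoints(r),q[:,2].mean())
    m=(C[...,2]<.485)&(C[...,2]>.43)&R&(d>0); q=C[m]
    N=np.cross(C[:,2:][:-2,:]-C[:,:-2][:-2,:], C[2:,:-2]-C[:-2,:-2]); N/=np.linalg.norm(N,axis=2,keepdims=True)+1e-12
    nn=N[m[:-2,:-2]]; yaw=np.degrees(np.arctan2(nn[:,1],nn[:,0]))%180; h,e=np.histogram(yaw,36,(0,180)); print(h)
    for lo,hi in zip(e,e[1:]):
        w=(yaw>=lo)&(yaw<hi)
        if w.sum()>60: print(np.median(yaw[w]),w.sum(),C[:-2,:-2][m[:-2,:-2]][w].mean(0))
E
```

```text
scene [228  80  73  13 733]
733 ((0.18373803794384003, 0.1666150987148285), 33.202003479003906) [[0.5565 0.2805]
 [0.6477 0.1411]
 [0.8015 0.2417]
 [0.7102 0.3811]] 0.49681022858946394
[ 57  75  73  69  73  72  72  60  61  50  65  40  67  55  34  41  20  24
  21  17  19  14  25  53 169  61  89  15   6   1   4  15  16  19  27  39]
7.796078261492406 75 [0.6131 0.215  0.4555]
12.334061712457677 73 [0.6114 0.2127 0.459 ]
16.869891715580327 69 [0.6061 0.2131 0.4596]
22.74396374446003 73 [0.6095 0.2146 0.4577]
27.381700947470268 72 [0.6027 0.2139 0.4574]
32.00368858079055 72 [0.6187 0.2133 0.4542]
42.24635840445454 61 [0.6153 0.2134 0.456 ]
52.482319120581444 65 [0.6116 0.2066 0.4581]
62.26911868863933 67 [0.6276 0.1971 0.4562]
122.55486843671359 169 [0.7199 0.1893 0.4569]
126.217873917781 61 [0.7236 0.1902 0.4585]
133.09870490878262 89 [0.8137 0.1978 0.4602]
side [148  74  88  11 744]
744 ((0.17792856693267822, 0.16804464161396027), 32.584468841552734) [[0.5599 0.293 ]
 [0.6504 0.1514]
 [0.8003 0.2472]
 [0.7098 0.3888]] 0.49325475720808026
[  2   1   1   4  45  12  51   3   0   0   7  15 
[... 158 characters left out ...]
 70 [0.666  0.3179 0.4563]
92.88228289621419 79 [0.6658 0.3136 0.4578]
97.350072831188 81 [0.6477 0.313  0.46  ]
102.40921130965509 72 [0.6596 0.313  0.4551]
107.75028039282967 107 [0.6666 0.3153 0.4592]
112.67972969826789 84 [0.6436 0.3136 0.4593]
117.20133972636393 85 [0.6737 0.3086 0.4582]
122.53501473791738 95 [0.656  0.3169 0.4595]
127.60965871252156 109 [0.6572 0.3162 0.4574]
132.68068362163967 101 [0.6491 0.3191 0.4572]
137.63256841451903 96 [0.6527 0.3179 0.4555]
142.42760740322333 100 [0.6518 0.3144 0.4585]
147.61521572654743 87 [0.6624 0.3133 0.4584]
152.10194039484696 111 [0.6463 0.3177 0.4587]
157.391671586819 74 [0.6764 0.3142 0.4579]
162.36119713734666 71 [0.663  0.3144 0.4564]
```

```bash
python3 -m crank '[[0,0,-0.3,0],[0,0,-0.3,0],[0,0,-0.3,0],[0,0.1,-0.3,0],[0,0.3,0,0],[0,0.3,0,0],[0,0.3,0,0],[0,0.3,0,0],[0,0.3,0,0],[0,0.3,0,0]]' -; python3 -c "
from bench import robot
import numpy as np
o=robot.get_obs(); print(np.round(o['joint_positions'],3),o['tool_pos'],o['ee_rot'],o['wrist_force'])"
```

```text
time: 1.4
tool_pos: [0.2273, 0.7681, 0.3582]
ee_rot: [3.015, -0.0, 2.854]
wrist_force: [0.3, -0.6, 0.1]
width: 0.0937
[ 1.208  0.693  0.276  0.011  2.047 -0.069] [0.22732245 0.76807747 0.35823701] [ 3.01540316e+00 -1.76113568e-04  2.85387003e+00] [ 0.2805728  -0.62781644  0.11092465]
```

```bash
cat >> h.py <<'E'
from scipy.spatial.transform import Rotation as Ro
np.set_printoptions(precision=4,suppress=True)
YAW=np.radians(33); O=np.array([.682,.267,0]); PX=np.array([np.cos(YAW),np.sin(YAW),0]); PY=np.array([-np.sin(YAW),np.cos(YAW),0])
def toP(p): p=np.asarray(p)-O; return np.array([p@PX,p@PY,p[2]])
def toW(l): return O+l[0]*PX+l[1]*PY+np.array([0,0,l[2]])
def st():
    o=robot.get_obs(); R=Ro.from_euler("xyz",o["ee_rot"]).as_matrix(); z=R[:,2]
    print("t",o["time"],"tcp",o["tool_pos"],"q",o["joint_positions"],"F",o["wrist_force"],"w",o["width"])
    print(" press tcp",toP(o["tool_pos"]),"tilt",np.degrees(np.arccos(-z[2])),"az z",np.degrees(np.arctan2(z[1],z[0])),"y(press)",R[:,1]@PX,R[:,1]@PY,R[2,1], "x",R[:,0])
    return np.array(o["tool_pos"]),R
def go(dw): # world delta -> units
    p,R=st(); u=R.T@np.asarray(dw)/.2; print(" units total",u,"per10",u/10)
E
python3 - <<'E'
from h import *
p,R=st(); go(np.array([.5,.33,.6])-p)
E
```

```text
t 1.4 tcp [0.2273 0.7681 0.3582] q [ 1.2082  0.693   0.2756  0.0108  2.0471 -0.0693] F [ 0.2806 -0.6278  0.1109] w 0.09374388561816896
 press tcp [-0.1084  0.6679  0.3582] tilt 7.23013252317202 az z 73.59424687102184 y(press) 0.7542087052906301 0.6444608472536455 0.12585485775664093 x [-0.9589  0.2838  0.0002]
t 1.4 tcp [0.2273 0.7681 0.3582] q [ 1.2082  0.693   0.2756  0.0108  2.0471 -0.0693] F [ 0.2806 -0.6278  0.1109] w 0.09374388561816896
 press tcp [-0.1084  0.6679  0.3582] tilt 7.23013252317202 az z 73.59424687102184 y(press) 0.7542087052906301 0.6444608472536455 0.12585485775664093 x [-0.9589  0.2838  0.0002]
 units total [-1.9287 -1.5477 -1.4152] per10 [-0.1929 -0.1548 -0.1415]
```

```bash
python3 -m crank '[[-0.19,-0.15,-0.15,0],[-0.19,-0.15,-0.15,0],[-0.19,-0.15,-0.15,0],[-0.19,-0.15,-0.15,0],[-0.19,-0.15,-0.15,0],[-0.19,-0.15,-0.15,0],[-0.19,-0.15,-0.15,0],[-0.19,-0.15,-0.15,0],[-0.19,-0.15,-0.15,0],[-0.19,-0.15,-0.15,0]]' -; python3 -c "
from h import *
p,R=st(); go(np.r_[.06*np.cos(.52),.06*np.sin(.52),.02])"
```

```text
time: 2.65
tool_pos: [0.4751, 0.3198, 0.5826]
ee_rot: [2.99, 0.015, 2.852]
wrist_force: [0.5, -0.2, 0.2]
width: 0.0943
t 2.65 tcp [0.4751 0.3198 0.5826] q [ 0.4311  0.3491  0.2751  0.1538  2.4001 -0.7311] F [ 0.5396 -0.196   0.2241] w 0.09426034952423376
 press tcp [-0.1448  0.157   0.5826] tilt 8.709411009723153 az z 67.79743868538496 y(press) 0.7516152709039516 0.6421584638462978 0.15068839323100636 x [-0.9581  0.286  -0.0149]
t 2.65 tcp [0.4751 0.3198 0.5826] q [ 0.4311  0.3491  0.2751  0.1538  2.4001 -0.7311] F [ 0.5396 -0.196   0.2241] w 0.09426034952423376
 press tcp [-0.1448  0.157   0.5826] tilt 8.709411009723153 az z 67.79743868538496 y(press) 0.7516152709039516 0.6421584638462978 0.15068839323100636 x [-0.9581  0.286  -0.0149]
 units total [-0.2083  0.2294 -0.0631] per10 [-0.0208  0.0229 -0.0063]
```

```bash
python3 -m crank '[[0,0,-0.1,-0.11],[0,0,-0.1,-0.11],[0,0,-0.1,-0.11],[0,0,-0.1,-0.11],[0,0,-0.1,-0.11],[-0.3,0,0,0],[-0.3,0,0,0],[-0.3,0,0,0],[-0.3,0,0,0],[-0.3,0,0,0]]' -; python3 -c "
from h import *
p,R=st(); go([0,0,.06])"
```

```text
time: 3.9
tool_pos: [0.5903, 0.3896, 0.5359]
ee_rot: [3.04, 0.297, -2.589]
wrist_force: [-0.4, 0.1, -0.7]
width: 0.094
t 3.9 tcp [0.5903 0.3896 0.5359] q [ 0.4379  0.4535  0.2757  0.1581  2.1232 -1.5981] F [-0.3997  0.061  -0.6703] w 0.09402221032216099
 press tcp [-0.0102  0.1528  0.5359] tilt 17.93708402589581 az z 50.88942432955371 y(press) -0.006524461195492165 0.9952672972419048 0.09695585823921431 x [-0.8139 -0.5021 -0.2923]
t 3.9 tcp [0.5903 0.3896 0.5359] q [ 0.4379  0.4535  0.2757  0.1581  2.1232 -1.5981] F [-0.3997  0.061  -0.6703] w 0.09402221032216099
 press tcp [-0.0102  0.1528  0.5359] tilt 17.93708402589581 az z 50.88942432955371 y(press) -0.006524461195492165 0.9952672972419048 0.09695585823921431 x [-0.8139 -0.5021 -0.2923]
 units total [-0.0877  0.0291 -0.2854] per10 [-0.0088  0.0029 -0.0285]
```

```bash
python3 -m crank '[[-0.2,-0.1,-0.2,0],[-0.2,-0.1,-0.2,0],[-0.2,-0.1,-0.2,0],[-0.2,-0.1,-0.2,0],[-0.2,-0.1,-0.2,0],[-0.2,-0.1,-0.2,0],[-0.2,-0.1,-0.2,0],[-0.2,-0.1,-0.2,0],[-0.2,-0.1,-0.2,0],[-0.2,-0.1,-0.2,0]]' -; python3 -c "
from h import *
p,R=st(); go([0,0,.06])"
```

```text
time: 5.15
tool_pos: [0.6366, 0.1982, 0.687]
ee_rot: [3.049, 0.659, -2.631]
wrist_force: [0.4, -1.0, 0.0]
width: 0.0942
t 5.15 tcp [0.6366 0.1982 0.687 ] q [ 0.025   0.2779  0.2752  0.4135  1.9926 -1.8009] F [ 0.4406 -0.9648  0.0499] w 0.09422769892176502
 press tcp [-0.0756 -0.033   0.687 ] tilt 38.07009112389772 az z 37.90936466125094 y(press) 0.008398626610856634 0.9972670729333409 0.07340196396567372 x [-0.6899 -0.3863 -0.6122]
t 5.15 tcp [0.6366 0.1982 0.687 ] q [ 0.025   0.2779  0.2752  0.4135  1.9926 -1.8009] F [ 0.4406 -0.9648  0.0499] w 0.09422769892176502
 press tcp [-0.0756 -0.033   0.687 ] tilt 38.07009112389772 az z 37.90936466125094 y(press) 0.008398626610856634 0.9972670729333409 0.07340196396567372 x [-0.6899 -0.3863 -0.6122]
 units total [-0.1837  0.022  -0.2362] per10 [-0.0184  0.0022 -0.0236]
```

```bash
python3 - <<'E'
from h import *
d=np.load("pics/scene0.npy"); C=cloud("scene",d)
for n,(u,v) in dict(cabtopL=(284,247),cabtopF=(326,265),cabtopback=(326,234),cabR=(368,257),cabfrontbot=(285,285),box=(235,300),boxlid=(231,305),timer=(171,254),jar=(316,320),filt=(285,310),o1=(215,250),o2=(222,279)).items(): print(n,C[v,u],toP(C[v,u]))
p,R=st()
g=np.array([.5568,.1873,.1842]); t=g-.09*R[:,2]; print(t); w=np.array([.38,.06,.42])
print(R.T@(w-p)/.2, R.T@(t-w)/.2, R[:,2])
E
```

```text
cabtopL [0.5324 0.0328 0.1232] [-0.253  -0.1149  0.1232]
cabtopF [ 0.5312 -0.1157  0.1332] [-0.3349 -0.2388  0.1332]
cabtopback [ 0.6471 -0.0076  0.1347] [-0.1788 -0.2113  0.1347]
cabR [ 0.6671 -0.135   0.1082] [-0.2315 -0.329   0.1082]
cabfrontbot [0.5244 0.0233 0.0149] [-0.2649 -0.1185  0.0149]
box [ 0.3413 -0.0076  0.0712] [-0.4353 -0.0447  0.0712]
boxlid [ 0.3168 -0.0265  0.0791] [-0.4661 -0.0472  0.0791]
timer [0.3807 0.3796 0.0208] [-0.1914  0.2586  0.0208]
jar [ 0.4694 -0.145   0.0224] [-0.4027 -0.2298  0.0224]
filt [ 0.4347 -0.076   0.0321] [-0.3942 -0.153   0.0321]
o1 [0.5098 0.3346 0.0035] [-0.1076  0.1505  0.0035]
o2 [0.4267 0.1768 0.0058] [-0.2632  0.0634  0.0058]
t 5.15 tcp [0.6366 0.1982 0.687 ] q [ 0.025   0.2779  0.2752  0.4135  1.9926 -1.8009] F [ 0.4406 -0.9648  0.0499] w 0.09422769892176502
 press tcp [-0.0756 -0.033   0.687 ] tilt 38.07009112389772 az z 37.90936466125094 y(press) 0.008398626610856634 0.9972670729333409 0.07340196396567372 x [-0.6899 -0.3863 -0.6122]
[0.513  0.1532 0.2551]
[1.9692 0.0088 0.1652] [-0.1339 -0.0252  1.1494] [ 0.4865  0.3789 -0.7873]
```

```bash
python3 -m crank '[[0.28,0,0.02,0],[0.28,0,0.02,0],[0.28,0,0.02,0],[0.28,0,0.02,0],[0.28,0,0.02,0],[0.28,0,0.02,0],[0.28,0,0.02,0],[0,0,0.25,0],[0,0,0.25,0],[-0.1,0,0.25,0]]' -0.2; python3 - <<'E'
from h import *
p,R=st(); g=np.array([.5568,.1873,.1842]); t=g+.011*R[:,2]; print("to grasp",R.T@(t-p)/.2)
for n in ["wrist","side"]:
    P=robot.camera_params(n); im,d=robot.snapshot(n); cv2.imwrite(f"pics/{n}1.png",im[:,:,::-1]); np.savez(f"pics/{n}1.npz",d=d,**{k:np.array(v) for k,v in P.items()})
E
```

```text
time: 6.4
tool_pos: [0.4747, 0.1257, 0.3268]
ee_rot: [3.05, 0.658, -2.633]
wrist_force: [0.5, -0.7, 0.4]
width: 0.0562
t 6.4 tcp [0.4747 0.1257 0.3268] q [-0.1961 -0.4748  1.7588  0.4903  1.405  -2.2757] F [ 0.4754 -0.6894  0.3865] w 0.05616336512008921
 press tcp [-0.2508 -0.0056  0.3268] tilt 38.01459633089773 az z 37.7198272604538 y(press) 0.011047237407943314 0.99728884030593 0.07275250887018053 x [-0.6911 -0.3852 -0.6115]
to grasp [ 0.0337 -0.0113  0.9327]
```

View pics/wrist1.png

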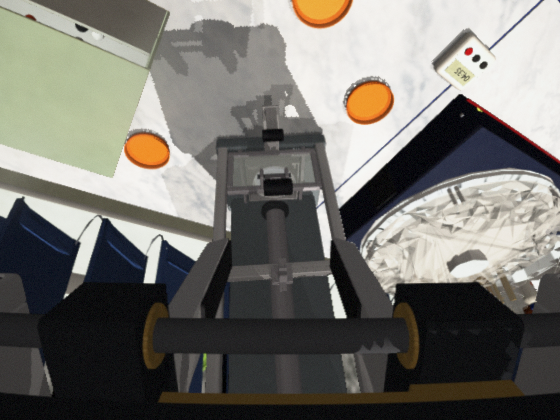

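View pics/side1.png

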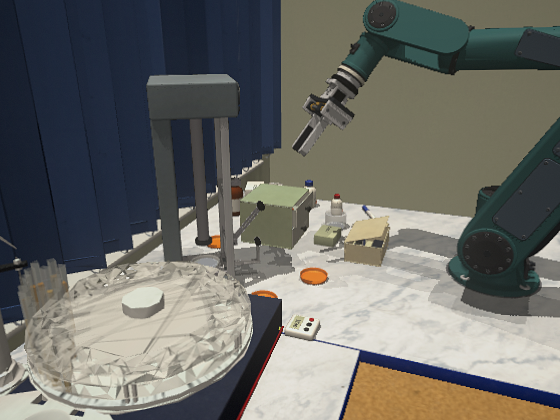

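```bash
python3 - <<'E'
from h import *
def load(n,k):
    z=np.load(f"pics/{n}{k}.npz"); P={q:z[q] for q in z.files if q!="d"}; return cv2.imread(f"pics/{n}{k}.png"),z["d"],P
im,d,P=load("wrist",1)
P={k:(float(v) if v.ndim==0 else v) for k,v in P.items()}
g=im.max(2)
def blob(img,x0,y0,x1,y1,th):
    m=(img[y0:y1,x0:x1].max(2)<th).astype(np.uint8); n,l,s,c=cv2.connectedComponentsWithStats(m); k=1+s[1:,4].argmax(); return c[k]+[x0,y0],s[k]
b,s=blob(im,255,172,300,202,60);print(b,s)
t,s2=blob(im,255,125,290,147,60);print(t,s2)
print("bar",tri([("wrist",b,P),("scene",(253.4,205.3)),("side",(260.7,206))]))
print("tray",tri([("wrist",t,P),("scene",(256.3,234.2)),("side",(257.6,241))]))
C=pts("wrist",[b,t],[d[int(b[1]),int(b[0])],d[int(t[1]),int(t[0])]],P); print(C)
cv2.imwrite("pics/c1.png",cv2.resize(im[110:300,190:370],(760,800)[:2],interpolation=2)[:600])
a=cv2.resize(im[110:300,190:370],(568,600),interpolation=2); cv2.imwrite("pics/c1.png",a)
E
```

```text
[277.2015 185.5354] [  8   2  30  22 536]
[271.2199 136.821 ] [  0   4  35  18 391]
bar (array([0.5567, 0.1864, 0.1838]), [np.float64(0.9028288113893483), np.float64(2.516842374536609), np.float64(1.8475962170986118)])
tray (array([0.5661, 0.1916, 0.0897]), [np.float64(1.805244510886734), np.float64(1.1072735423058722), np.float64(2.780928924710925)])
[[0.5512 0.1821 0.1889]
 [0.5635 0.1884 0.0966]]
```

View pics/c1.png

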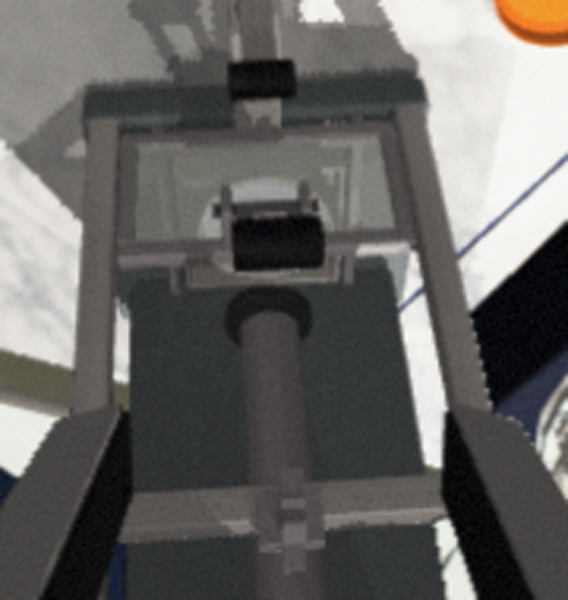

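```bash
python3 - <<'E'
from h import *
z=np.load("pics/wrist1.npz"); P={q:(float(z[q]) if z[q].ndim==0 else z[q]) for q in z.files if q!="d"}
for uv in [(282.5,268),(282.8,284)]:
    r,T=rays("wrist",[uv],P); v=T[:3,:3]@r[0]; c=T[:3,3]; x=c+v*(.262-c[2])/v[2]; print(x,toP(x))
print(toP([.5567,.1864,.1838]),toP([.5661,.1916,.0897]))
# post front-face edges/left-right at rail: rail ends (y +-74) at z 243
for uv in [(190+105*.317,110+510*.317),(190+460*.317,110+490*.317)]:
    r,T=rays("wrist",[uv],P); v=T[:3,:3]@r[0]; c=T[:3,3]; x=c+v*(.235-c[2])/v[2]; print("rail",x,toP(x))
for uv in [(190+85*.317,110+85*.317),(190+425*.317,110+72*.317)]:
    r,T=rays("wrist",[uv],P); v=T[:3,:3]@r[0]; c=T[:3,3]; x=c+v*(.03-c[2])/v[2]; print("base",x,toP(x))
p,R=st(); g=np.array([.5567,.1864,.1838]); t=g+.011*R[:,2]; print("to grasp",R.T@(t-p)/.2)
E
```

```text
[0.5848 0.2034 0.262 ] [-0.1161 -0.0004  0.262 ]
[0.6156 0.2235 0.262 ] [-0.0794 -0.0003  0.262 ]
[-0.149   0.0006  0.1838] [-0.1383 -0.0001  0.0897]
rail [0.6638 0.1753 0.235 ] [-0.0652 -0.0669  0.235 ]
rail [0.5958 0.2874 0.235 ] [-0.0612  0.0641  0.235 ]
base [0.648 0.151 0.03 ] [-0.0917 -0.0788  0.03  ]
base [0.5646 0.2864 0.03  ] [-0.0878  0.0802  0.03  ]
t 6.5 tcp [0.4739 0.1288 0.3227] q [-0.1908 -0.4689  1.761   0.492   1.4075 -2.2769] F [-0.4218  0.2076  0.3901] w 0.05621699963603105
 press tcp [-0.2498 -0.0026  0.3227] tilt 37.68520764707064 az z 38.750825757244215 y(press) 0.0038287392018310534 0.9967796917242476 0.08009735902161857 x [-0.6939 -0.3889 -0.6061]
to grasp [ 0.0213 -0.0377  0.9122]
```

```bash
python3 -m crank '[[0.02,-0.035,0.2,0],[0,0,0.2,0],[0,0,0.2,0],[0,0,0.15,0],[0,0,0.1,0],[0,0,0.06,0],[0,0,0,0],[0,0,0,0],[0,0,0,0],[0,0,0,0]]' -; python3 - <<'E'
from h import *
p,R=st(); g=np.array([.5567,.1864,.1838]); t=g+.011*R[:,2]; print("to grasp",R.T@(t-p)/.2)
for n in ["wrist","side"]:
    im,d=robot.snapshot(n); cv2.imwrite(f"pics/{n}2.png",im[:,:,::-1])
a=cv2.imread("pics/wrist2.png"); b=cv2.imread("pics/side2.png")[140:290,180:330]
cv2.imwrite("pics/c2.png",cv2.hconcat([cv2.resize(a,(533,400)),cv2.resize(b,(267,267),interpolation=2) if 0 else cv2.resize(b,(267,400),interpolation=2)]))
E
```

```text
time: 7.75
tool_pos: [0.5642, 0.1877, 0.1833]
ee_rot: [3.05, 0.66, -2.63]
wrist_force: [-0.8, -0.1, 0.6]
width: 0.0565
t 7.75 tcp [0.5642 0.1877 0.1833] q [ 0.0031 -0.2089  1.857   0.4682  0.9912 -2.2695] F [-0.8278 -0.0782  0.6468] w 0.05654345347136603
 press tcp [-0.142  -0.0023  0.1833] tilt 38.124480284157436 az z 37.883500970910184 y(press) 0.007679830789961709 0.9973289532326354 0.07263593630520224 x [-0.6888 -0.3868 -0.6131]
to grasp [0.0269 0.0148 0.0324]
```

View pics/c2.png

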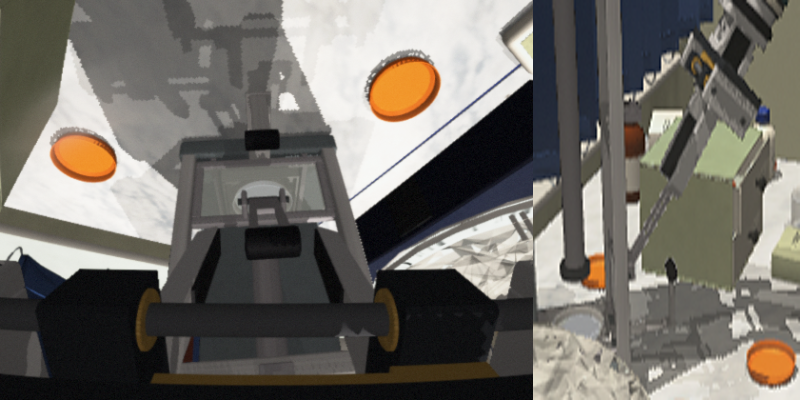

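```bash
python3 -m crank '[[0.027,0.015,0.032,0],[0,0,0,0],[0,0,0,0],[0,0,0,0],[0,0,0,0],[0,0,0,0],[0,0,0,0],[0,0,0,0],[0,0,0,0],[0,0,0,0]]' 1; python3 - <<'E'
from h import *
p,R=st(); g=p-.011*R[:,2]; print("grasp pt press",toP(g))
for n in ["wrist","side"]:
    im,d=robot.snapshot(n); cv2.imwrite(f"pics/{n}3.png",im[:,:,::-1])
a=cv2.imread("pics/wrist3.png")[150:350,150:400]; b=cv2.imread("pics/side3.png")[140:290,180:330]
cv2.imwrite("pics/c3.png",cv2.hconcat([cv2.resize(a,(400,400)),cv2.resize(b,(400,400),interpolation=2)]))
E
```

```text
time: 9.1
tool_pos: [0.5618, 0.1906, 0.1739]
ee_rot: [3.049, 0.658, -2.63]
wrist_force: [4.7, 0.6, -5.1]
width: 0.0299
t 9.1 tcp [0.5618 0.1906 0.1739] q [ 0.0106 -0.2061  1.8732  0.4693  0.9724 -2.2709] F [ 4.683   0.5563 -5.1188] w 0.029896720956500148
 press tcp [-0.1424  0.0014  0.1739] tilt 38.03123729044083 az z 37.946982961689436 y(press) 0.007685189218667257 0.9972836668415326 0.07325452694393897 x [-0.6899 -0.3872 -0.6117]
grasp pt press [-0.1492  0.0008  0.1826]
```

View pics/c3.png

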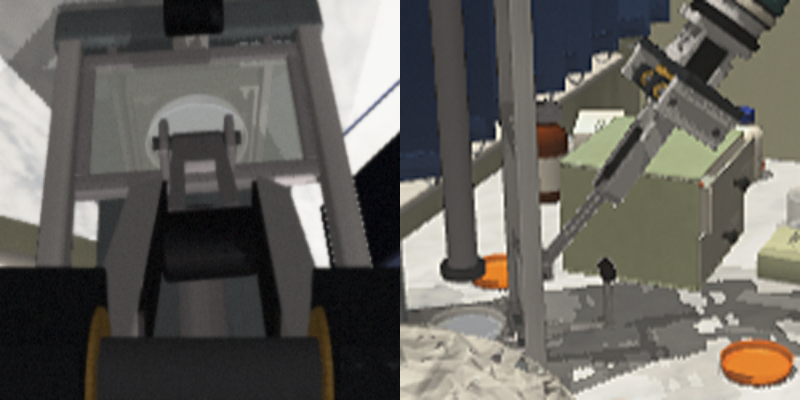

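```bash
cat >> h.py <<'E'
def pd(R,dp): return R.T@(dp[0]*PX+dp[1]*PY+np.array([0,0,dp[2]]))/.2
def bar(g):
    x,y,z=toP(g); s=(-.077-x)/.112; th=np.arcsin(s); print("lean",th,"h",z-.1-.112*np.cos(th))
E
python3 - <<'E'
from h import *
p,R=st(); print(pd(R,[0,0,.085]))
E
```

```text
t 9.2 tcp [0.5618 0.1906 0.174 ] q [ 0.0106 -0.2062  1.8731  0.4694  0.9725 -2.2709] F [ 4.3717 -1.3827 -5.2344] w 0.029953333293510864
 press tcp [-0.1424  0.0014  0.174 ] tilt 38.040388141443145 az z 37.945100093109104 y(press) 0.0077341041799552385 0.9972806065390273 0.0732910325598089 x [-0.6898 -0.3871 -0.6118]
[-0.26    0.0311 -0.3347]
```

```bash
python3 -m crank '[[-0.015,0.002,-0.02,0],[-0.03,0.004,-0.038,0],[-0.03,0.004,-0.04,0],[-0.035,0.004,-0.045,0],[-0.035,0.004,-0.045,0],[-0.035,0.004,-0.045,0],[-0.035,0.004,-0.045,0],[-0.03,0.004,-0.038,0],[-0.015,0.001,-0.02,0],[0,0,0,0]]' -; python3 - <<'E'
from h import *
p,R=st(); g=p-.011*R[:,2]; print("grasp pt press",toP(g));bar(g)
for n in ["scene","side"]:
    im,d=robot.snapshot(n); cv2.imwrite(f"pics/{n}4.png",im[:,:,::-1])
a=cv2.imread("pics/scene4.png")[150:280,200:330]; b=cv2.imread("pics/side4.png")[140:290,180:330]
cv2.imwrite("pics/c4.png",cv2.hconcat([cv2.resize(a,(400,400),interpolation=2),cv2.resize(b,(400,400),interpolation=2)]))
E
```

```text
time: 10.45
tool_pos: [0.5619, 0.1906, 0.2601]
ee_rot: [3.049, 0.66, -2.63]
wrist_force: [4.4, -0.3, -5.0]
width: 0.0301
t 10.45 tcp [0.5619 0.1906 0.2601] q [ 0.0103 -0.2495  1.7355  0.4256  1.1348 -2.182 ] F [ 4.4038 -0.319  -4.9643] w 0.03012481777264348
 press tcp [-0.1424  0.0014  0.2601] tilt 38.10945331748247 az z 37.92039139963197 y(press) 0.007522725489018167 0.9973054815426303 0.07297386577562995 x [-0.689  -0.3869 -0.6128]
grasp pt press [-0.1491  0.0008  0.2687]
lean 0.6995790887873471 h 0.08304533688457527
```

View pics/c4.png

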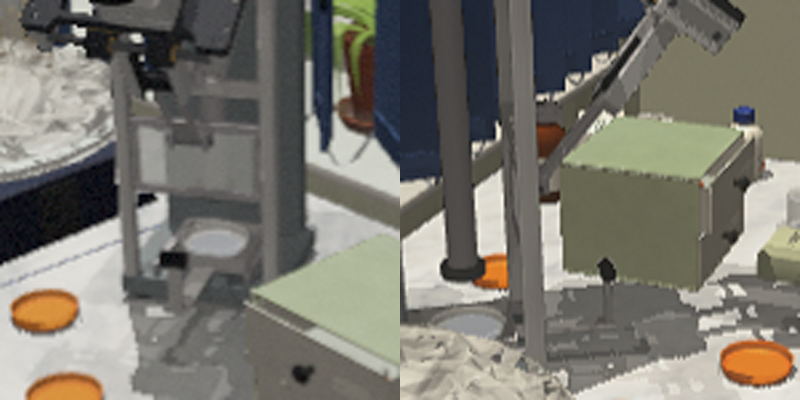

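```bash
python3 - <<'E'
from h import *
p,R=st(); th=np.linspace(.70,0,6); w=np.c_[-.077-.112*np.sin(th),0*th,.183+.112*np.cos(th)]
for a in np.diff(w,axis=0): print(a,pd(R,a/2))
E
```

```text
t 10.55 tcp [0.5618 0.1906 0.2595] q [ 0.0103 -0.2493  1.7362  0.4256  1.1345 -2.182 ] F [ 4.7306  0.2869 -3.7904] w 0.029798913012854637
 press tcp [-0.1425  0.0014  0.2595] tilt 38.0774452883349 az z 37.93787485854649 y(press) 0.00766718639995138 0.9972849664911961 0.07323871833505988 x [-0.6894 -0.3869 -0.6124]
[0.0127 0.     0.0092] [-0.0391  0.0019  0.0013]
[0.0138 0.     0.0074] [-0.0386  0.0016  0.0067]
[0.0147 0.     0.0054] [-0.0373  0.0013  0.012 ]
[0.0153 0.     0.0033] [-0.0352  0.0009  0.0171]
[0.0156 0.     0.0011] [-0.0325  0.0005  0.0219]
```

```bash
python3 -m crank '[[-0.039,0.002,0.001,0],[-0.039,0.002,0.001,0],[-0.039,0.002,0.007,0],[-0.039,0.001,0.007,0],[-0.037,0.001,0.012,0],[-0.037,0.001,0.012,0],[-0.035,0.001,0.017,0],[-0.035,0.001,0.017,0],[-0.033,0,0.022,0],[-0.033,0,0.022,0]]' -; python3 - <<'E'
from h import *
p,R=st(); g=p-.011*R[:,2]; print("grasp pt press",toP(g));bar(g)
for n in ["scene","side"]:
    im,d=robot.snapshot(n); cv2.imwrite(f"pics/{n}5.png",im[:,:,::-1])
a=cv2.imread("pics/scene5.png")[130:260,200:330]; b=cv2.imread("pics/side5.png")[120:270,160:310]
cv2.imwrite("pics/c5.png",cv2.hconcat([cv2.resize(a,(400,400),interpolation=2),cv2.resize(b,(400,400),interpolation=2)]))
E
```

```text
time: 11.8
tool_pos: [0.6229, 0.2293, 0.2854]
ee_rot: [3.05, 0.657, -2.63]
wrist_force: [1.2, -6.2, -3.9]
width: 0.0301
t 11.8 tcp [0.6229 0.2293 0.2854] q [ 0.0939 -0.0984  1.5566  0.3744  1.1296 -2.0841] F [ 1.219  -6.1721 -3.8535] w 0.03011479945718707
 press tcp [-0.0701  0.0006  0.2854] tilt 37.97388758352312 az z 37.888705623526114 y(press) 0.0082131301543279 0.9973179881532811 0.07272808947689732 x [-0.6904 -0.3874 -0.611 ]
grasp pt press [-0.0769  0.      0.2941]
lean -0.001144379872598947 h 0.08209285821680565
```

View pics/c5.png

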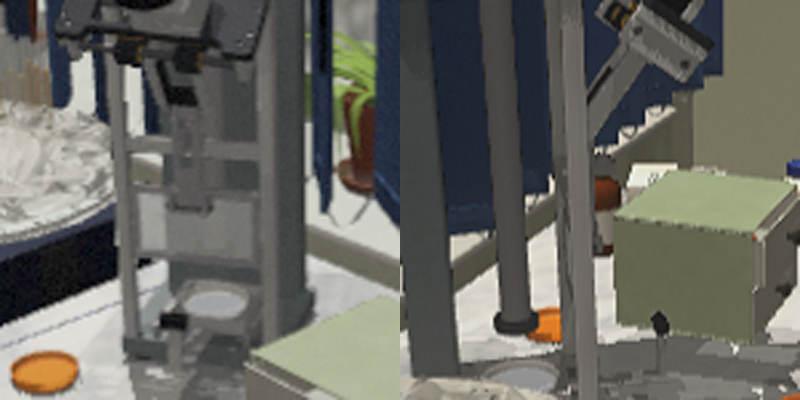

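```bash
python3 -c "
from h import *
p,R=st(); print(pd(R,[0,0,-.018]),pd(R,[0,0,-.001]))"
```

```text
t 11.9 tcp [0.6232 0.2295 0.2854] q [ 0.0941 -0.0978  1.5563  0.3748  1.1289 -2.0842] F [ 2.8956 -4.996  -4.5765] w 0.03014998953202938
 press tcp [-0.0697  0.0006  0.2854] tilt 38.004016065509546 az z 37.901628973696475 y(press) 0.00809922396220396 0.9973069123411802 0.07289255906957512 x [-0.6901 -0.3872 -0.6114]
[ 0.055  -0.0066  0.0709] [ 0.0031 -0.0004  0.0039]
```

```bash
python3 -m crank '[[0.008,-0.001,0.01,0],[0.008,-0.001,0.01,0],[0.008,-0.001,0.01,0],[0.008,-0.001,0.01,0],[0.008,-0.001,0.01,0],[0.008,-0.001,0.01,0],[0.007,0,0.01,0],[0,0,0,0],[0,0,0,0],[0,0,0,0]]' -; python3 - <<'E'
from h import *
p,R=st(); g=p-.011*R[:,2]; print("grasp pt press",toP(g));bar(g)
for n in ["scene","wrist"]:
    im,d=robot.snapshot(n); cv2.imwrite(f"pics/{n}6.png",im[:,:,::-1])
a=cv2.imread("pics/scene6.png")[130:260,200:330]; b=cv2.imread("pics/wrist6.png")[100:330,150:400]
cv2.imwrite("pics/c6.png",cv2.hconcat([cv2.resize(a,(400,400),interpolation=2),cv2.resize(b,(400,400),interpolation=2)]))
E
```

```text
time: 13.15
tool_pos: [0.6232, 0.2295, 0.2695]
ee_rot: [3.05, 0.661, -2.63]
wrist_force: [2.3, -5.6, -2.6]
width: 0.0299
t 13.15 tcp [0.6232 0.2295 0.2695] q [ 0.0937 -0.0959  1.5871  0.3819  1.0957 -2.0989] F [ 2.3399 -5.6172 -2.5565] w 0.029889117374706686
 press tcp [-0.0698  0.0006  0.2695] tilt 38.167742022584626 az z 37.80282698732538 y(press) 0.00819922816035928 0.9973666607580407 0.07205911924197306 x [-0.6884 -0.3865 -0.6138]
grasp pt press [-0.0765  0.      0.2782]
lean -0.004137679407491372 h 0.06616447767690814
```

View pics/c6.png

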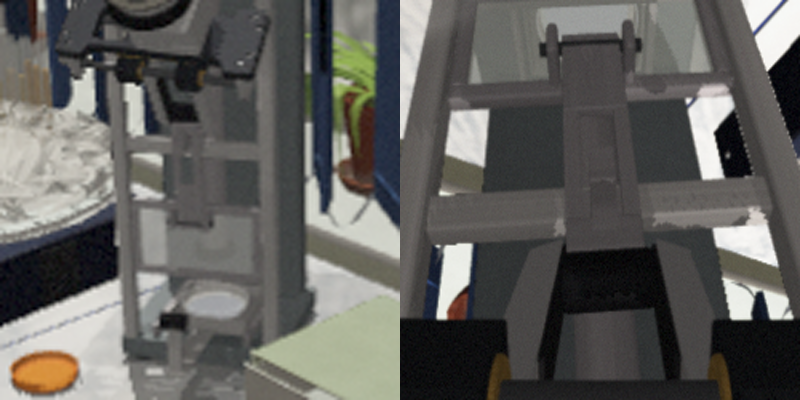

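```bash
python3 -m crank '[[0.006,-0.001,0.008,0],[0.006,-0.001,0.008,0],[0,0,0,0],[0,0,0,0],[0,0,0,0],[0,0,0,0],[0,0,0,0],[0,0,0,0],[0,0,0,0],[0,0,0,0]]' -; python3 - <<'E'
from h import *
p,R=st(); g=p-.011*R[:,2]; print("grasp pt press",toP(g));bar(g)
E
```

```text
time: 14.5
tool_pos: [0.6241, 0.23, 0.2694]
ee_rot: [3.051, 0.667, -2.629]
wrist_force: [-1.7, -6.9, 4.4]
width: 0.03
t 14.5 tcp [0.6241 0.23   0.2694] q [ 0.0937 -0.0969  1.5906  0.3849  1.0882 -2.1023] F [-1.7193 -6.9298  4.4199] w 0.029976051779833948
 press tcp [-0.0688  0.0005  0.2694] tilt 38.48512388639717 az z 37.67855272678174 y(press) 0.007715297905577144 0.9974611054799146 0.07079418926023998 x [-0.685  -0.3853 -0.6183]
grasp pt press [-0.0756 -0.0001  0.278 ]
lean -0.012729417714855331 h 0.06600294718817759
```

```bash
python3 -m crank '[[0,0,0,0],[0,0,0,0],[0,0,0,0],[0,0,0,0],[0,0,0,0],[0,0,-0.05,0],[0,0,-0.1,0],[0,0,-0.15,0],[0,0,-0.2,0],[0,0,-0.2,0]]' -0.2; python3 - <<'E'
from h import *
p,R=st()
for n in ["scene","wrist","side"]:
    P=robot.camera_params(n); im,d=robot.snapshot(n); cv2.imwrite(f"pics/{n}7.png",im[:,:,::-1]); np.savez(f"pics/{n}7.npz",d=d,**{k:np.array(v) for k,v in P.items()})
a=cv2.imread("pics/scene7.png")[130:260,200:330]; b=cv2.imread("pics/wrist7.png")[100:330,150:400]
cv2.imwrite("pics/c7.png",cv2.hconcat([cv2.resize(a,(400,400),interpolation=2),cv2.resize(b,(400,400),interpolation=2)]))
E
```

```text
time: 15.75
tool_pos: [0.5531, 0.1759, 0.3771]
ee_rot: [3.05, 0.661, -2.629]
wrist_force: [0.0, -0.7, 0.8]
width: 0.0564
t 15.75 tcp [0.5531 0.1759 0.3771] q [-0.0274 -0.2742  1.525   0.4125  1.3635 -2.1175] F [ 0.0331 -0.701   0.7868] w 0.05643951612515317
 press tcp [-0.1577 -0.0062  0.3771] tilt 38.16361120088746 az z 37.83568499731882 y(press) 0.00750494286042817 0.9973797728134914 0.07195321129157586 x [-0.6882 -0.387  -0.6137]
```

View pics/c7.png

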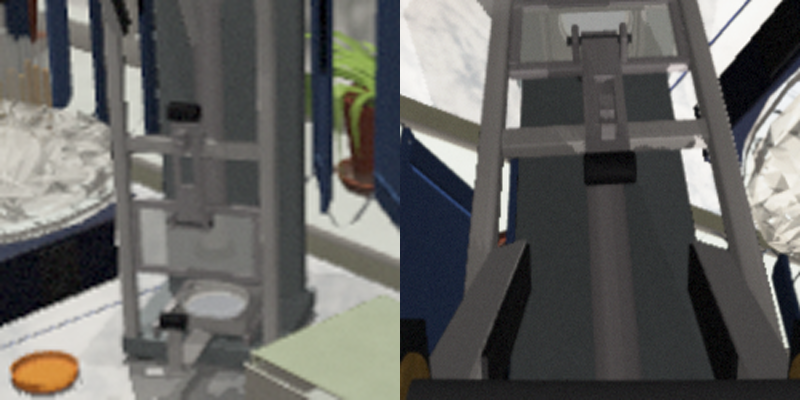

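View pics/side7.png

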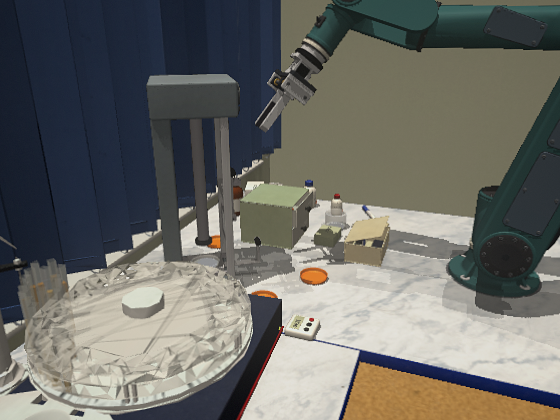

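```bash
python3 - <<'E'
from h import *
p,R=st(); g=np.array([.5661,.1916,.0897]); t=g+.011*R[:,2]; pre=t-.1*R[:,2]; print(R.T@(pre-p)/.2)
E
```

```text
t 15.9 tcp [0.5544 0.1759 0.3791] q [-0.0271 -0.2748  1.5234  0.4122  1.3595 -2.1172] F [ 0.3324  0.2029 -1.2862] w 0.0563898669382452
 press tcp [-0.1566 -0.007   0.3791] tilt 38.427550138418056 az z 37.513016695368655 y(press) 0.008607694479932603 0.9975737436970399 0.06908352540231652 x [-0.6852 -0.3859 -0.6177]
[ 0.8233 -0.065   0.7469]
```

```bash
python3 -m crank '[[0.14,-0.01,0.12,0],[0.14,-0.01,0.12,0],[0.14,-0.01,0.12,0],[0.14,-0.01,0.12,0],[0.14,-0.015,0.12,0],[0.12,-0.01,0.15,0],[0,0,0,0],[0,0,0,0],[0,0,0,0],[0,0,0,0]]' -; python3 - <<'E'
from h import *
p,R=st(); g=np.array([.5661,.1916,.0897]); t=g+.011*R[:,2]; print(R.T@(t-p)/.2)
P=robot.camera_params("wrist"); im,d=robot.snapshot("wrist"); im=im[:,:,::-1].copy(); cv2.imwrite("pics/wrist8.png",im)
m=(im[100:320,215:350].max(2)<60).astype(np.uint8); n,l,s,c=cv2.connectedComponentsWithStats(m)
for k in range(1,n):
    if s[k,4]>150: print(c[k]+[215,100],s[k])
K=np.array([[P["fx"],0,P["cx"]],[0,P["fy"],P["cy"]],[0,0,1.]]); T=np.linalg.inv(np.array(P["world_from_camera"]))
print("predicted px",cv2.projectPoints(g.reshape(1,3),cv2.Rodrigues(T[:3,:3])[0],T[:3,3],K,np.array(P["distortion"]))[0].ravel())
E
```

```text
time: 17.15
tool_pos: [0.5221, 0.1591, 0.1568]
ee_rot: [3.051, 0.661, -2.629]
wrist_force: [0.2, -0.0, -0.2]
width: 0.0564
t 17.15 tcp [0.5221 0.1591 0.1568] q [-0.0775 -0.3037  1.9846  0.5172  0.999  -2.3735] F [ 0.1585 -0.0171 -0.2138] w 0.05640344574880409
 press tcp [-0.1929 -0.0034  0.1568] tilt 38.19127920015658 az z 37.82021159091464 y(press) 0.007248863358081731 0.9974060267821495 0.0716147451204113 x [-0.6877 -0.3872 -0.6141]
[-0.0082 -0.0057  0.4875]
[276.2537 209.818 ] [   0   91  135   84 2231]
[285.2523 278.0484] [   0  138  135   82 1839]
predicted px [279.067  218.2202]
```

View pics/wrist8.png

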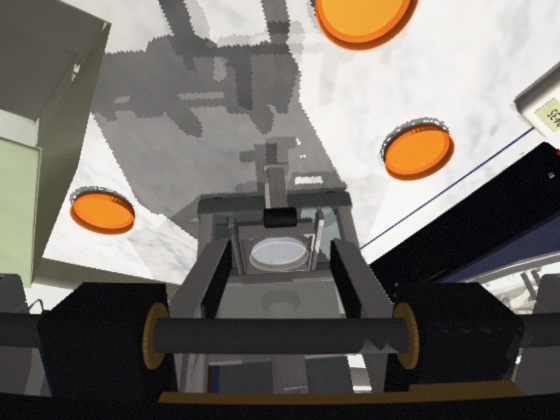

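```bash
python3 -m crank '[[-0.004,0,0.12,0],[-0.004,-0.005,0.12,0],[0,0,0.12,0],[0,0,0.09,0],[0,0,0.037,0],[0,0,0,0],[0,0,0,0],[0,0,0,0],[0,0,0,0],[0,0,0,0]]' -; python3 - <<'E'
from h import *
p,R=st(); g=np.array([.5661,.1916,.0897]); t=g+.011*R[:,2]; print(R.T@(t-p)/.2)
im,d=robot.snapshot("wrist"); cv2.imwrite("pics/wrist9.png",im[:,:,::-1])
E
```

```text
time: 18.45
tool_pos: [0.5702, 0.1958, 0.0793]
ee_rot: [3.049, 0.659, -2.63]
wrist_force: [-0.5, -0.0, 0.9]
width: 0.0564
t 18.45 tcp [0.5702 0.1958 0.0793] q [ 0.0228 -0.0868  1.9733  0.5542  0.7743 -2.3979] F [-0.5026 -0.0257  0.8812] w 0.05636778950021185
 press tcp [-0.1326  0.0011  0.0793] tilt 38.084224161195756 az z 37.932227097468015 y(press) 0.007591398044213874 0.9972941611259664 0.07312131604251959 x [-0.6893 -0.3869 -0.6125]
[-0.0096 -0.0026 -0.0037]
```

View pics/wrist9.png

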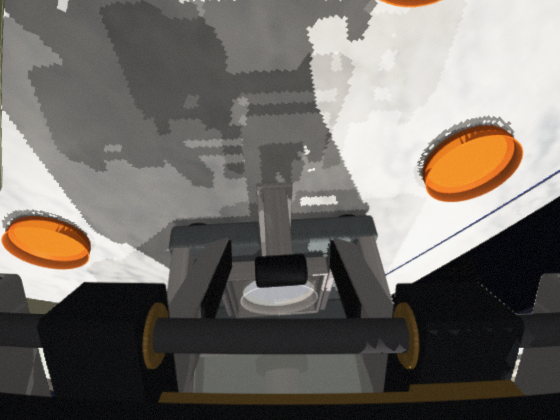

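The tray grip lies between the pads at about (281,270), and the dish is behind it. I'll close on it now.

```bash
python3 -m crank '[[-0.008,0,0,0],[0,0,0,0],[0,0,0,0],[0,0,0,0],[0,0,0,0],[0,0,0,0],[0,0,0,0],[0,0,0,0],[0,0,0,0],[0,0,0,0]]' 1; python3 - <<'E'
from h import *
p,R=st(); g=p-.011*R[:,2]; print("grasp pt press",toP(g)); print(pd(R,[-.08,0,0]))
E
```

```text
time: 19.75
tool_pos: [0.5713, 0.1964, 0.08]
ee_rot: [3.049, 0.659, -2.63]
wrist_force: [1.6, 0.4, -1.8]
width: 0.0257
t 19.75 tcp [0.5713 0.1964 0.08  ] q [ 0.0244 -0.0848  1.9696  0.5523  0.7751 -2.3946] F [ 1.5766  0.3914 -1.8308] w 0.025666639858690467
 press tcp [-0.1313  0.0011  0.08  ] tilt 38.066395066558904 az z 37.94296356648534 y(press) 0.007581767543225553 0.9972875652806132 0.07321221849928444 x [-0.6895 -0.387  -0.6122]
grasp pt press [-0.138   0.0005  0.0887]
[ 0.3156 -0.003  -0.2457]
```

```bash
python3 -m crank '[[0.015,0,-0.012,0],[0.03,0,-0.023,0],[0.035,0,-0.027,0],[0.035,0,-0.027,0],[0.035,0,-0.027,0],[0.035,0,-0.027,0],[0.035,0,-0.027,0],[0.035,0,-0.027,0],[0.03,0,-0.023,0],[0.015,0,-0.012,0]]' -; python3 - <<'E'
from h import *
p,R=st(); g=p-.011*R[:,2]; print("grasp pt press",toP(g)); print(pd(R,[-.01,0,0]))
for n in ["scene"]:
    im,d=robot.snapshot(n); cv2.imwrite(f"pics/{n}10.png",im[:,:,::-1])
a=cv2.imread("pics/scene10.png")[160:310,180:330]
cv2.imwrite("pics/c10.png",cv2.resize(a,(600,600),interpolation=2))
E
```

```text
time: 21.0
tool_pos: [0.5069, 0.1556, 0.08]
ee_rot: [3.048, 0.659, -2.63]
wrist_force: [0.8, 2.4, -0.6]
width: 0.026
t 21.0 tcp [0.5069 0.1556 0.08  ] q [-0.0918 -0.2586  2.114   0.5912  0.8603 -2.501 ] F [ 0.8368  2.4099 -0.6275] w 0.02596998223597987
 press tcp [-0.2075  0.0019  0.08  ] tilt 38.07691930879866 az z 37.98331838259075 y(press) 0.007470460242466656 0.9972525837052607 0.07369855166112488 x [-0.6895 -0.3868 -0.6123]
grasp pt press [-0.2143  0.0013  0.0886]
[ 0.0394 -0.0004 -0.0307]
```

View pics/c10.png

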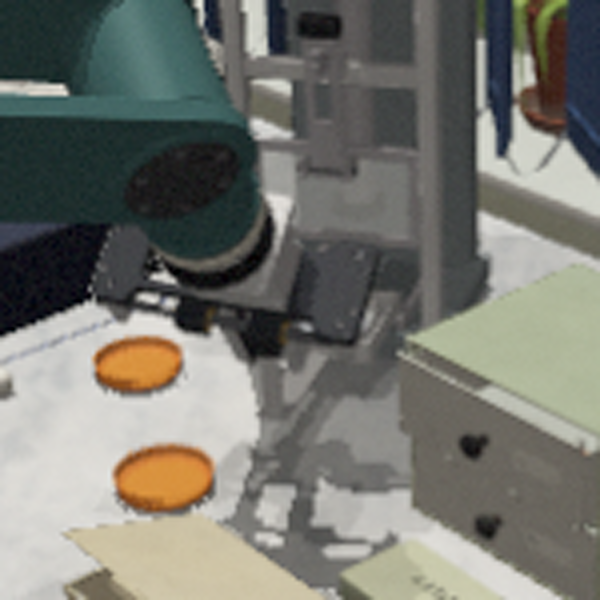

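```bash
python3 -m crank '[[0.005,0,-0.004,0],[0.005,0,-0.004,0],[0.005,0,-0.004,0],[0.005,0,-0.004,0],[0.003,0,-0.002,0],[0,0,0,0],[0,0,0,0],[0,0,0,0],[0,0,0,0],[0,0,0,0]]' -; python3 - <<'E'
from h import *
p,R=st(); g=p-.011*R[:,2]; print("grasp pt press",toP(g))
o=robot.get_obs(); print("F along press x",o["wrist_force"]@PX)
E
```

```text
time: 22.3
tool_pos: [0.5037, 0.1534, 0.0801]
ee_rot: [3.047, 0.662, -2.633]
wrist_force: [13.9, 11.5, -10.3]
width: 0.0259
t 22.3 tcp [0.5037 0.1534 0.0801] q [-0.1005 -0.2693  2.123   0.597   0.8645 -2.5092] F [ 13.9175  11.5055 -10.281 ] w 0.025924892733618348
 press tcp [-0.2114  0.0018  0.0801] tilt 38.24928714326347 az z 37.93647804658551 y(press) 0.008808502776729165 0.997177456995939 0.07456225276871167 x [-0.6889 -0.3843 -0.6146]
grasp pt press [-0.2182  0.0013  0.0888]
F along press x 17.938556165351663
```

```bash
python3 -m crank '[[-0.003,0,0.002,0],[0,0,0,0],[0,0,0,0],[0,0,0,0],[0,0,0,0],[0,0,-0.05,0],[0,0,-0.1,0],[0,0,-0.15,0],[0,0,-0.2,0],[0,0,-0.2,0]]' -0.2; python3 - <<'E'
from h import *
st()
for n in ["scene","wrist","side"]:
    im,d=robot.snapshot(n); cv2.imwrite(f"pics/{n}11.png",im[:,:,::-1])
a=cv2.imread("pics/scene11.png")[160:310,180:330];b=cv2.imread("pics/wrist11.png")[120:320,160:410]
cv2.imwrite("pics/c11.png",cv2.hconcat([cv2.resize(a,(400,400),interpolation=2),cv2.resize(b,(400,400),interpolation=2)]))
E
```

```text
time: 23.55
tool_pos: [0.4339, 0.0994, 0.1915]
ee_rot: [3.05, 0.659, -2.629]
wrist_force: [-0.3, -0.4, 0.7]
width: 0.0565
t 23.55 tcp [0.4339 0.0994 0.1915] q [-0.3253 -0.5697  2.0782  0.5676  1.2762 -2.5086] F [-0.3356 -0.3868  0.6991] w 0.05645112830370773
 press tcp [-0.2993 -0.0054  0.1915] tilt 38.07247550892648 az z 37.9020975321954 y(press) 0.007201621500947192 0.9973510540663004 0.07238101685246554 x [-0.689  -0.3876 -0.6124]
```

View pics/c11.png

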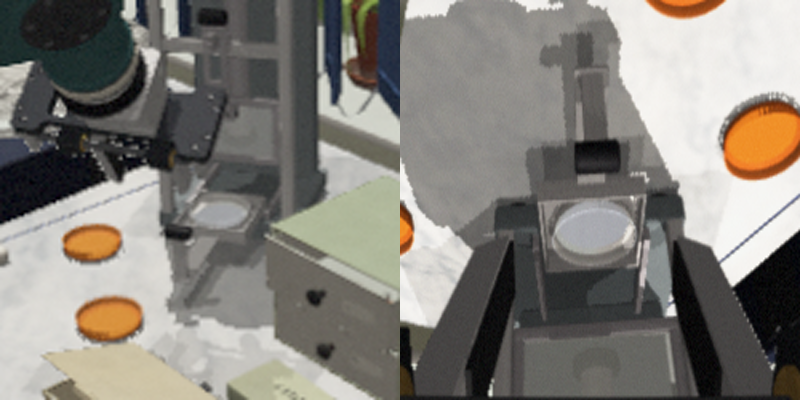

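View pics/side11.png

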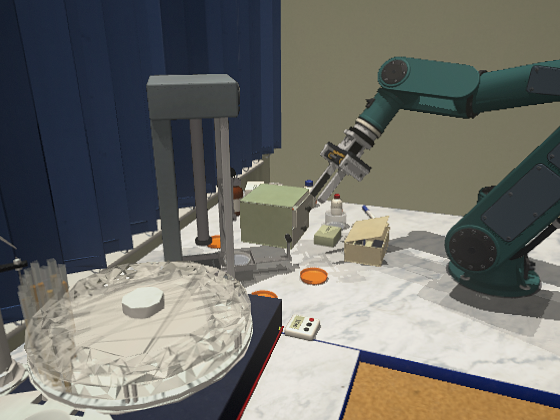

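```bash
python3 -m crank '[[0,0,-0.15,0],[0,0,-0.2,0],[0,0,-0.2,0],[0,0,-0.1,0],[0,0,0,0],[0,0,0,0],[0,0,0,0],[0,0,0,0],[0,0,0,0],[0,0,0,0]]' -; python3 - <<'E'
from h import *
st()
S={}
for n in ["scene","side"]:
    im,d=robot.snapshot(n); S[n]=im[:,:,::-1].copy(); cv2.imwrite(f"pics/{n}12.png",S[n])
a=S["scene"][150:300,180:330];b=S["side"][180:280,200:320]
cv2.imwrite("pics/c12.png",cv2.hconcat([cv2.resize(a,(400,400),interpolation=2),cv2.resize(b,(400,400),interpolation=2)]))
for n in ["scene","side"]:
    df=cv2.absdiff(cv2.imread(f"pics/{n}0.png"),S[n]).max(2)>60
    k,l,s,c=cv2.connectedComponentsWithStats(df.astype(np.uint8)); print(n,[(r[:4].tolist(),int(r[4])) for r in s[1:] if r[4]>60])
E
```

```text
time: 24.95
tool_pos: [0.3738, 0.0566, 0.2943]
ee_rot: [3.049, 0.654, -2.636]
wrist_force: [0.4, 0.2, -0.1]
width: 0.0564
t 24.95 tcp [0.3738 0.0566 0.2943] q [-0.5937 -0.7095  1.9402  0.6235  1.6531 -2.5657] F [ 0.3772  0.2132 -0.0535] w 0.05638135960813194
 press tcp [-0.3731 -0.0086  0.2943] tilt 37.799089621984855 az z 37.689907329818176 y(press) 0.013547206634881548 0.9971873931043851 0.07371415214239627 x [-0.6943 -0.3844 -0.6084]
scene [([0, 52, 88, 160], 5965), ([160, 54, 29, 45], 673), ([151, 73, 10, 29], 67), ([90, 83, 71, 81], 1415), ([182, 97, 19, 32], 369), ([171, 132, 40, 24], 499), ([163, 139, 78, 63], 1963), ([0, 156, 19, 17], 204), ([88, 157, 19, 14], 207), ([240, 157, 10, 18], 110), ([0, 186, 145, 166], 6584), ([244, 195, 16, 18], 163), ([258, 222, 25, 13], 197), ([250, 231, 25, 15], 175), ([0, 299, 100, 90], 3333), ([155, 340, 117, 80], 3836), ([125, 352, 15, 9], 71), ([137, 378, 13, 16], 108), ([0, 391, 59, 25], 610)]
side [([410, 10, 62, 18], 602), ([488, 23, 72, 38], 1196), ([390, 36, 25, 35], 259), ([527, 62, 33, 37], 759), ([385, 67, 141, 99], 5266), ([377, 82, 29, 23], 247), ([353, 98, 51, 31], 509), ([471, 122, 89, 85], 3319), ([340, 133, 20, 25], 161), ([408, 165, 52, 8], 71), ([405, 172, 56, 19], 569), ([380, 191, 120, 118], 3662), ([525, 218, 35, 50], 1155), ([233, 228, 8, 17], 75), ([194, 255, 26, 13], 191), ([398, 261, 19, 54], 751), ([526, 279, 12, 9], 67), ([535, 285, 25, 15], 180), ([529, 306, 31, 24], 480), ([429, 322, 91, 58], 2230), ([522, 336, 18, 17], 95)]
```

View pics/c12.png

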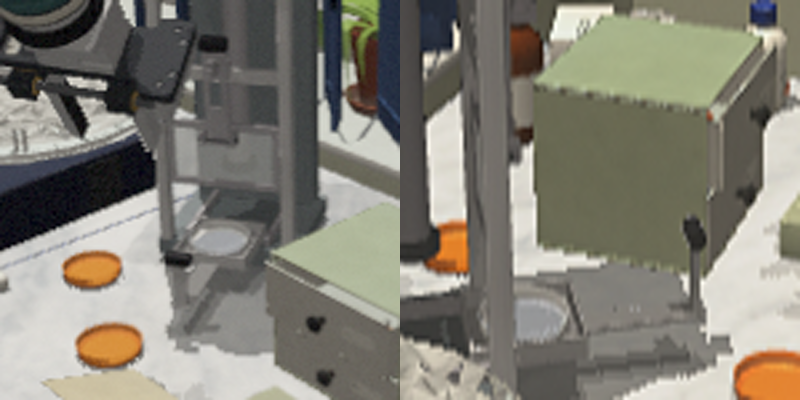

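View pics/scene12.png

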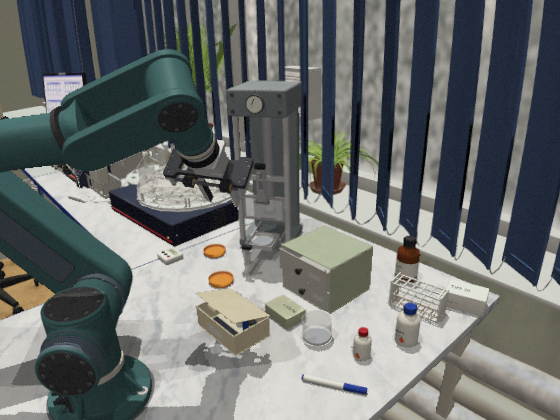

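```bash
python3 -m crank '[[0,0,0,0.05],[0,0,0,0.05],[0,0,0,0.05],[0,0,0,0],[0,0,0,0],[0,0,0,0],[0,0,0,0],[0,0,0,0],[0,0,0,0],[0,0,0,0]]' -; python3 - <<'E'
from h import *
x,e=tri([("scene",(246.8,246.8)),("side",(288.2,238.3))]); print(toP(x),e)
o=robot.get_obs(); print(o["joint_positions"],o["wrist_force"])
C=cloud("scene",robot.snapshot("scene")[1])
E
```

```text
time: 26.3
tool_pos: [0.3738, 0.0565, 0.2944]
ee_rot: [2.878, 0.612, -2.924]
wrist_force: [-0.4, 1.0, -0.2]
width: 0.0563
[-0.2183  0.0022  0.0893] [np.float64(2.20947305212609), np.float64(2.2094730521260337)]
[-0.5939 -0.7096  1.9401  0.6235  1.6532 -2.3301] [-0.4441  0.9935 -0.2245]
```

```bash
python3 -c "
from bench import robot
print(robot.close_job())"
```

```text
the job is handed in; nothing more can be done
None
```

The press is unloaded and the job is handed in at about 26 s of the 45 s allowed. No verdict was reported, so this rests on my own checks.

**How it went**
- **Tilt:** the moves cannot tilt the tool directly. I pushed the arm past its reach until it leaned about 38°, then lifted the guard by the bar's cross grip to about 83 mm.
- **Hooking the bar:** I swung the bar upright over the catch and lowered it until the force showed it resting. The grip was then at z ≈ 0.278 m, against 0.277 m expected for the notch floor.
- **Tray:** with the guard holding by itself, I drew the tray out until about 18 N showed it was against its stop. I then released it and backed off.

**Last checks**
- **Tray position:** two camera views put the tray grip about 80 mm from where it started. The arm's own reading at the stop agreed.
- **Guard and dish:** the last pictures show the bar still on the catch, the guard up and the clear dish lying in the tray.
- **Other things on the bench:** the orange dishes, timer, filter box and jar look unmoved. In the before-and-after comparison, the only changes I saw were at the arm, its shadow, the guard and the tray.
- **Contact:** the gripper was clear of everything, with about 1 N at the wrist.

**Small disagreements**
- The views differed from each other by about 2 mm.
- My press frame looked 1–2 mm off along x.
- The last joint came within about 0.005 rad of its limit during the final retreat, so I turned it back before handing in.

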